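# Lock the drain cover on the drainboard

## Robot

A 7-joint arm with a two-finger parallel gripper is mounted at the origin on the work surface. World frame = base frame: x ahead of the robot, y to its left, z up, the work surface at z = 0. Lengths are in m, angles in rad, forces in N, time in s.
With the tool pointing down it reaches from about 0.4 to 0.925 m from the base axis. Payload 4.1 kg.
Tool frame: the origin (TCP) lies midway between the tips of the shut fingers; the grasp point (between the pads) lies 19 mm behind it; y points along the fingers, z is the direction in which the jaws open and shut, and the axes are right-handed (so a half turn about y gives the same grasp; the last joint's range is limited). The gripper opens to 85 mm and grips with 20 to 120 N. Pads are 22 mm wide; open, the fingers measure 114 mm over their backs; the gripper's body (76 mm by 85 mm) begins 54 mm behind the grasp point. The pads swing forward as they close: fully open they stand 13 mm farther back than shut.
Start: joints at [-1.283, 0.398, 0.045, 1.537, -0.019, 1.207, -0.051], TCP at [0.245, 0.602, 0.231] pointing down, gripper open.
Joint ranges: [-2.82, 2.82], [-0.49, 2.23], [-1.37, 1.46], [0, 2.46], [-1.36, 4.5], [0.23, 2], [-2.94, 2.94]. Speed limits (rad/s): [2.57, 2.57, 3.14, 3.14, 3.14, 3.14, 3.14].

## Interface

Orientations are given as [roll, pitch, yaw] about the fixed x, y, z axes, in that order (R = Rz(yaw) Ry(pitch) Rx(roll)).
In Python, from plant import bot, optics, models gives the robot as it stands.
- The arm moves only by the tool move_arm, never from a script. Its argument "commands" is a list of rows, each an object of numbers: "gripper": the opening in per cent of the stroke, from 0 (shut) to 100 (fully open); "tx", "ty", "tz": the shift along the tool's x, y, z in mm; "rx", "ry", "rz": the turn, a rotation vector about the tool's x, y, z in degrees. A call has 1 to 20 rows; each row is the pose to reach, as a shift and turn from the pose commanded when the call began, along the tool's axes at that moment; what a row does not reach only later rows make up. A row lasts 1/12 s, in which the tool goes at most 41.7 mm and 7.16 degrees, less where a joint would pass 70% of its speed; a pose out of reach is approached as far as the arm can. A call with a gripper value outside its range is refused whole. The fingers move at their own pace and stop on an object; the grip force is fixed at half the most. Time passes only in rows, so rows that repeat a pose let the fingers close. It gives the time, the measured TCP pose, the force and the opening at its end, in the units of the state.
- bot.observe(): the state, without advancing time (a new reading comes with each control period).
- optics.snapshot(name): name is "scene" or "top"; returns the picture (480x640x3 uint8, red, green, blue); there is no depth.
- optics.camera_info(name): a dict with "fx", "fy", "cx", "cy" (pixels), "k1" (the pictures are not rectified: a ray, as slopes to the right and down, at radius r is drawn at 1 + k1 r^2 times it, then the intrinsics apply), "eye" and "orientation" of the camera in the world. Camera axes: x right, y down, z forward; pixel columns grow to the right and rows downward; lengths in m; the calibration is good to about 2 mm. A picture is of the moment at which its call begins. camera_info takes no time and is no camera call.
- bot.hand_in(): hands the job in, once; it reports no verdict.
Trained networks look in the newest picture that a camera, given by its name, has taken for a name from the list of things; names that differ only in an ending like _2 or _b are one class to them, and where a whole thing is asked for, a point or a joint stands for the part that bears it (a point fixed in the world has none). Each returns a list of dicts, best first, with "confidence" (0 to 1); they miss things now and then, are a little off and sometimes report something else, mostly with a low value. They report only what shows in the picture. A call takes as long as a camera call.
- models.spot_in(camera, name): "xy" ([column, row] in pixels, amid what is visible of it).
- models.silhouettes(camera, name): "mask" (480x640 bool, what is visible of it) and "xy" ([column, row] in pixels, amid what is visible of it).
The state is a dict: "time_s": time; "joint_pos": joint angles; "dq": joint speeds; "effort": joint torques, N m; "tcp_pos": TCP position; "tcp_rot": TCP orientation; "wrist_force": force on the tool from outside, world axes, zero at the start; "moment": the same for the moment, N m; "finger_gap": finger opening in m.
Only numpy, scipy, OpenCV 4.12 (cv2) and the standard library are available. Lean on these libraries where they do the work, as an engineer would, in place of code of your own. Each camera call takes 0.05 s, during which the arm holds its last target.

## Task

Take the blue T-handled key from its white stand and with it turn the slotted screw of the round drain cover clockwise until it stops, its slot in line with the cover's two red marks. Then put the key back upright in the stand, blade down in the slot. Keep the fingers off the round cover and its screw, and leave the square cover's screw as it is.

Things in the scene. Friction and masses are not known exactly. Their poses are not given: they have to be found in the camera images.
- key: Loose T-handled key, 0.12 kg, standing blade-down in the stand. Origin: middle of the blade's lower edge; z up along the shaft, x along the blade's width and the handle's length. Steel blade 30 mm (x) by 4 mm (y), 16 mm high; round 12 mm shaft up to z = 54 mm; blue flange 64 by 36 mm from z = 54 to 59 mm; above it the blue handle, 60 mm (x) by 20 mm (y), from z = 59 to 105 mm, to be gripped across its 20 mm. A half turn about z makes no difference.
- key_stand: Fixed white block 84 mm (x) by 60 mm (y) by 60 mm high, origin at the centre of its underside, z up, on the drainboard. A slot 40 mm (x) by 20 mm (y), about 1 mm wider, goes right through its middle. The key hangs in it with its flange on the block's top, so that the key's origin is 6 mm above the stand's origin; the key fits either way round, x along the stand's x.
- drain_cover: Fixed round aluminium cover, 112 mm across, 6 mm thick, origin at the centre of its underside, z up; two red marks 40 mm either side of the centre along its x axis. In its middle a captive brass screw head, 48 mm across, top at z = 18 mm, with a slot right across it, 9 mm wide, 8 mm deep (black floor at z = 10 mm). The screw turns about the vertical axis through the origin. (A square grey cover, 96 mm across, with the same screw lies nearby.)
- drain_screw (a joint): Angle of the round cover's screw in rad, growing clockwise seen from above, from 0 to a hard stop at 1.571. At 0 the slot lies along the cover's y axis, at 1.571 along its x axis, at the red marks: seen from above the slot lies at (1.571 - value) counter-clockwise from the cover's x axis. It starts loose at about 0.3 to 0.6, takes about 0.06 N m to turn and stays where it is left. The key's blade has about 0.17 rad of play in the slot.
- square_screw (a joint): Angle of the same kind of screw in the square grey cover, not to be changed; starts at about 0.3 to 0.6 rad.

How it is judged:
On the way, in this order (a step that is already met when the one before it is completed fails the run):
1. the key's blade is seated in the slot of the round cover's screw, which is still loose (z of key in the frame of drain_cover below 0.016 m and horizontal distance between key and drain_cover below 0.012 m and value of joint drain_screw below 1.2 rad), for 0.1 s.
2. with the key still in the slot, the round cover's screw is turned to its stop (within 10 degrees) (value of joint drain_screw above 1.4 rad and z of key in the frame of drain_cover below 0.018 m and horizontal distance between key and drain_cover below 0.014 m), for 0.1 s.
At the end, for the whole second after the job is handed in: The round cover's screw is within 10 degrees of its stop (above 1.40 rad); the key is released, at rest and upright (within 10 degrees) in the stand, flange on its top (within 6 mm in height, 12 mm sideways); the square cover's screw is still between 0.1 and 0.8 rad (value of joint drain_screw above 1.4 rad and horizontal distance between key and key_stand below 0.012 m and z of key in the frame of key_stand below 0.012 m and angle between key's own z axis and vertical below 0.17 rad and linear speed of key below 0.02 m/s and value of joint square_screw between 0.1 and 0.8 rad); the robot touches nothing.
It fails at once if the square cover's screw is turned (value of joint square_screw above 0.8 rad or value of joint square_screw below 0.1 rad).
It fails at once if the fingers press on the round cover or its screw (contact force between the fingers and drain_cover above 2 N).
It also fails if it takes over 50 s, if anything falls off the work surface, if the arm or the gripper's body presses on something with over 40 N, if the wrist force passes 120 N, or if a joint passes its speed limit or range.

## Working session

There is one attempt and no reset: what is moved stays moved. The work goes in short steps, Python scripts to look and compute and a tool call to move; the robot and the scene stay as the last step left them, time stands still between calls to the robot, and variables do not carry over. Pictures are saved under pics/ and viewed, and the job is handed in when it is done.

Besides the shell and the picture viewer there is one more tool, called after "Call:" as name(argument=value, ...), one argument or row to a line, values as JSON. move_arm: Moves the arm, as the interface text tells. Its arguments: {"type":"object","properties":{"commands":{"type":"array","items":{"type":"object","properties":{"gripper":{"type":"number"},"tx":{"type":"number"},"ty":{"type":"number"},"tz":{"type":"number"},"rx":{"type":"number"},"ry":{"type":"number"},"rz":{"type":"number"}}}}},"required":["commands"]}

```bash
ls; mkdir -p pics
python3 - <<'E'
from plant import bot, optics, models
import cv2
print(bot.observe())
for n in ("scene","top"):
    im=optics.snapshot(n); cv2.imwrite(f"pics/{n}0.png",im[:,:,::-1]); print(n,optics.camera_info(n))
    for t in ("key","key_stand","drain_cover","drain_screw","square_screw"):
        print(t,[(d["xy"],round(d["confidence"],2)) for d in models.spot_in(n,t)])
E
```

```text
pics
{'time_s': 0.0, 'joint_pos': array([-1.28304469,  0.39922091,  0.04501297,  1.53787799, -0.01870528,
        1.20690586, -0.05069026]), 'dq': array([ 0.00073605, -0.00046546, -0.0004331 ,  0.00114571, -0.00391593,
        0.00163678, -0.00120089]), 'effort': array([-7.20624630e-04, -4.75110376e+01,  1.36414826e+00, -2.54227388e+01,
        1.16154755e-02,  9.25493077e-03, -1.06637728e-06]), 'tcp_pos': array([0.24489487, 0.60141382, 0.23024526]), 'tcp_rot': array([-1.57278320e+00, -1.25364591e-04, -3.86612281e-01]), 'wrist_force': array([-0.00391282,  0.04900482, -0.38922052]), 'moment': array([-0.02602502,  0.00585218,  0.02946216]), 'finger_gap': 0.08520857770330756}
scene {'fx': 605.7289572973558, 'fy': 605.7289572973558, 'cx': 322.0273801845647, 'cy': 230.09522247197975, 'k1': 0.013933794395900308, 'eye': array([ 1.0404682 , -0.24104063,  0.63964659]), 'orientation': array([-2.39183944,  0.00252357,  1.21668166])}
key [([146.4, 229.8], 0.61)]
key_stand [([164.3, 267.8], 0.57)]
drain_cover [([439.6, 200.9], 0.59)]
drain_screw [([444.4, 192.3], 0.68)]
square_screw [([367.5, 264.1], 0.79)]
top {'fx': 443.07443486890645, 'fy': 443.07443486890645, 'cx': 316.1728752437063, 'cy': 237.40055196214877, 'k1': -0.061487083177322044, 'eye': array([ 0.39405862, -0.05311978,  0.79146263]), 'orientation': array([-2.98675748,  0.02304974, -1.56554401])}
key [([457.0, 256.7], 0.58)]
key_stand [([214.3, 252.7], 0.7), ([442.7, 266.0], 0.63), ([302.3, 207.8], 0.57)]
drain_cover [([213.8, 251.7], 0.91)]
drain_screw [([208.8, 254.2], 0.57)]
square_screw [([303.4, 204.2], 0.84)]
```

View pics/scene0.png

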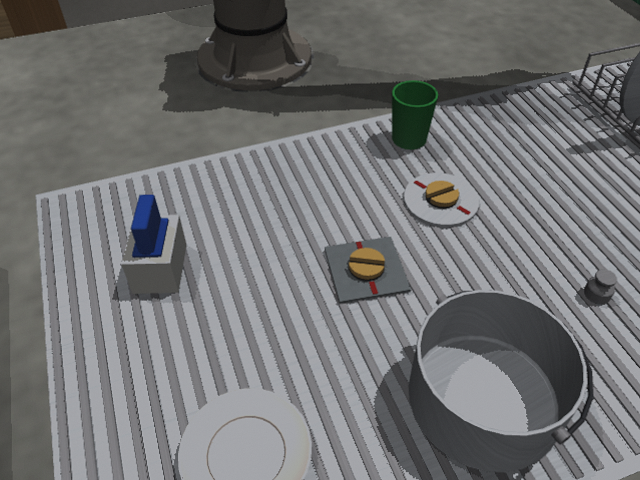

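View pics/top0.png

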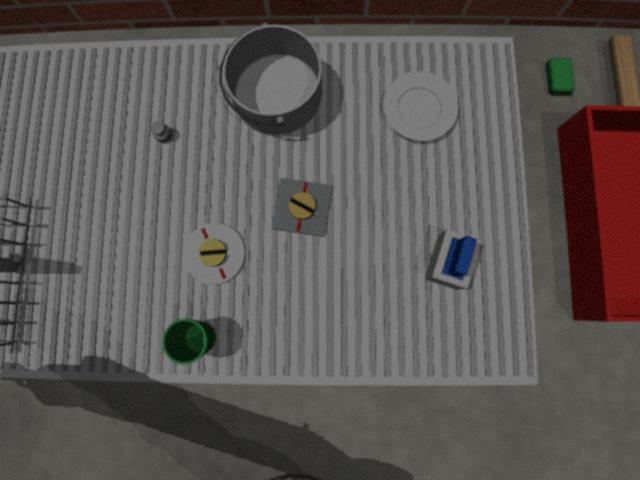

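The scene view shows the key in its stand at about (150,240), the round cover at (441,198) and the square one at (367,267). In the top view they are at (457,257), (214,252) and (302,207). I'll zoom in next to get accurate features.

```bash
cat > h.py <<'E'
import numpy as np, cv2
from scipy.spatial.transform import Rotation as R
from plant import bot, optics, models
def cam(n):
    c=optics.camera_info(n); return c, R.from_euler('xyz',c['orientation']).as_matrix(), np.array(c['eye'])
def KD(c):
    return np.array([[c['fx'],0,c['cx']],[0,c['fy'],c['cy']],[0,0,1.]]), np.array([c['k1'],0,0,0,0.])
def proj(n,P):
    c,Rm,e=cam(n); K,D=KD(c)
    rv=cv2.Rodrigues(Rm.T)[0]
    return cv2.projectPoints(np.atleast_2d(P).astype(float),rv,-Rm.T@e,K,D)[0].reshape(-1,2)
def ray(n,uv):
    c,Rm,e=cam(n); K,D=KD(c)
    p=cv2.undistortPoints(np.array(uv,float).reshape(-1,1,2),K,D).reshape(-1,2)
    d=np.c_[p,np.ones(len(p))]@Rm.T
    return e,d
def onplane(n,uv,z):
    e,d=ray(n,uv); return e+d*((z-e[2])/d[:,2])[:,None]
def tri(uv1,uv2,n1='scene',n2='top'):
    e1,d1=ray(n1,uv1); e2,d2=ray(n2,uv2); out=[]
    for a,b in zip(d1,d2):
        A=np.c_[a,-b]; s=np.linalg.lstsq(A,e2-e1,rcond=None)[0]
        p,q=e1+s[0]*a,e2+s[1]*b; out.append(np.r_[(p+q)/2,np.linalg.norm(p-q)])
    return np.array(out)
E
python3 - <<'E'
import cv2,numpy as np
def crop(src,x,y,w,h,s,o):
    im=cv2.imread(src)[y:y+h,x:x+w]; im=cv2.resize(im,None,fx=s,fy=s,interpolation=cv2.INTER_CUBIC); return im
a=crop('pics/top0.png',420,215,75,75,5,0); b=crop('pics/top0.png',177,212,75,75,5,0)
c=crop('pics/scene0.png',110,185,90,120,4,0); d=crop('pics/scene0.png',395,165,90,70,4,0)
e=crop('pics/top0.png',265,170,75,75,5,0)
cv2.imwrite('pics/z1.png',np.hstack([a,b]))
cv2.imwrite('pics/z2.png',np.hstack([c,cv2.copyMakeBorder(d,0,200,0,0,0)]))
E
```

```text
(no output)
```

View pics/z1.png

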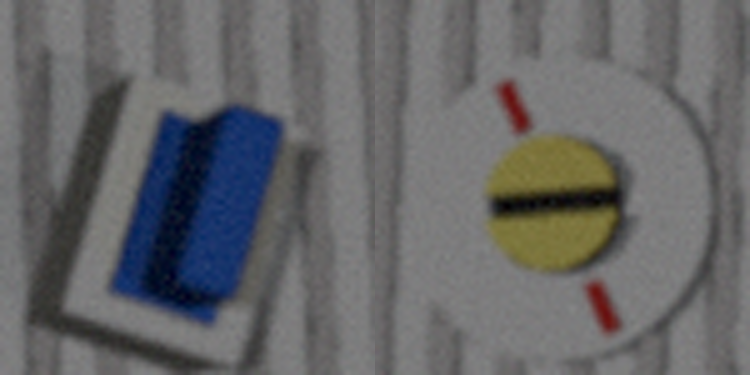

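View pics/z2.png

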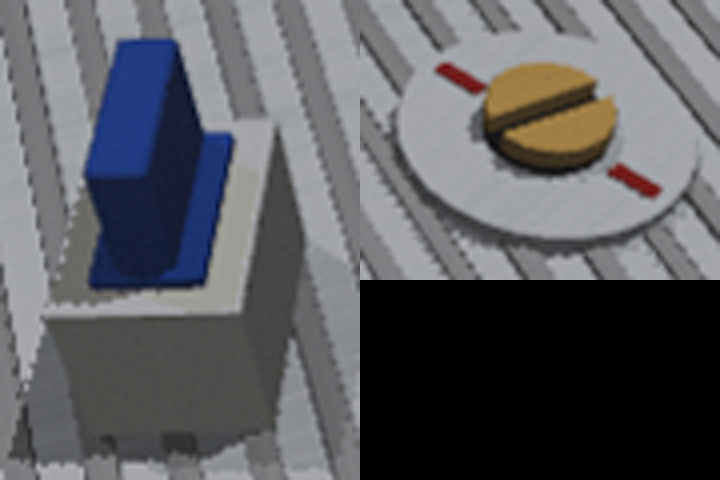

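```bash
cat > fit.py <<'E'
from h import *
from scipy.optimize import least_squares
def pts(o,s,l): return np.array([[o[0]+(u+.5)/s-.5,o[1]+(v+.5)/s-.5] for u,v in l])
# colour-based marks/head
res={}
for n,(x,y,w,h) in {'top':(177,212,75,75),'scene':(395,165,90,70)}.items():
    im=cv2.imread(f'pics/{n}0.png')[y:y+h,x:x+w].astype(int)
    b,g,r=im[...,0],im[...,1],im[...,2]
    for nm,m in {'red':(r>1.7*g)&(r>60),'brass':(r>1.4*b)&(g>1.25*b)&(r<1.7*g)&(r>70)}.items():
        k,lab,st,ce=cv2.connectedComponentsWithStats(m.astype('uint8'))
        L=[(st[i,4],ce[i]+[x,y]) for i in range(1,k) if st[i,4]>8]
        res[n,nm]=L; print(n,nm,[(int(a),c.round(1)) for a,c in L])
mt=sorted([c for a,c in res['top','red']],key=lambda c:c[1]); ms=sorted([c for a,c in res['scene','red']],key=lambda c:c[1])
T=tri(ms,mt); print('marks tri',T.round(4), 'dist',np.linalg.norm(T[0,:3]-T[1,:3]),'mid',T[:,:3].mean(0))
# key / stand
st_top=pts((420,215),5,[(130,80),(65,305),(235,368)]); st_sc=pts((110,185),4,[(277,120),(240,312),(42,317)])
hd_top=pts((420,215),5,[(237,105),(285,122),(232,302),(180,288)]); hd_sc=pts((110,185),4,[(178,40),(120,40),(88,175),(150,178)])
# order handle by world: compute
print('top stand @?', onplane('top',st_top,.07).round(3)); print('scene stand', onplane('scene',st_sc,.07).round(3))
print('top handle', onplane('top',hd_top,.12).round(3)); print('scene handle', onplane('scene',hd_sc,.12).round(3))
E
python3 fit.py
```

```text
top red [(27, array([204.3, 232.9])), (27, array([222.2, 273.1]))]
top brass [(227, array([211.7, 245.2])), (233, array([212.2, 258.9]))]
scene red [(37, array([419.5, 184. ])), (41, array([463. , 209.6]))]
scene brass [(229, array([437.4, 186.4])), (255, array([446.5, 196.9]))]
marks tri [[ 0.5064  0.126   0.0691  0.05  ]
 [ 0.4687  0.1751 -0.0491  0.0612]] dist 0.1333463719040733 mid [0.48753853 0.15050685 0.01000294]
top stand @? [[ 0.518 -0.249  0.07 ]
 [ 0.444 -0.225  0.07 ]
 [ 0.424 -0.28   0.07 ]]
scene stand [[ 0.451 -0.225  0.07 ]
 [ 0.528 -0.252  0.07 ]
 [ 0.509 -0.309  0.07 ]]
top handle [[ 0.502 -0.269  0.12 ]
 [ 0.497 -0.283  0.12 ]
 [ 0.442 -0.264  0.12 ]
 [ 0.446 -0.249  0.12 ]]
scene handle [[ 0.457 -0.249  0.12 ]
 [ 0.451 -0.266  0.12 ]
 [ 0.506 -0.283  0.12 ]
 [ 0.513 -0.266  0.12 ]]
```

```bash
cat >> fit.py <<'E'
print('----')
ms=ms[::-1]
T=tri(ms,mt); print('marks tri',T.round(4), 'dist',np.linalg.norm(T[0,:3]-T[1,:3]),'mid',T[:,:3].mean(0),'axis',np.arctan2(*(T[0,:3]-T[1,:3])[[1,0]]))
bt=np.mean([c for a,c in res['top','brass']],0); bs=np.mean([c for a,c in res['scene','brass']],0)
print('head tri',tri([bs],[bt]))
print('stand tri',(S:=tri(st_sc[[1,0]],st_top[:2])).round(4), 'len .084:',np.linalg.norm(S[0,:3]-S[1,:3]))
H=tri(hd_sc[[3,2,1,0]],hd_top); print('handle tri',H.round(4),'mid',H[:,:3].mean(0))
# rigid fits: x,y,z,yaw
def body(p,L): 
    c,s=np.cos(p[3]),np.sin(p[3]); return np.array([[p[0]+c*a-s*b,p[1]+s*a+c*b,p[2]+z] for a,b,z in L])
def fit(obs,p0):
    f=lambda p: np.concatenate([(proj(n,body(p,L))-uv).ravel() for n,L,uv in obs])
    r=least_squares(f,p0); return r.x,r.fun
h=.105;a,b=.03,.01
# long axis x pointing to world +x
yaw0=np.arctan2(*(H[0,:3]-H[3,:3])[[1,0]])
kL=[(a,b,h),(a,-b,h),(-a,-b,h),(-a,b,h)]
sL=[(.042,.03,.06),(-.042,.03,.06),(-.042,-.03,.06)]
sS=[(-.042,.03,.06),(.042,.03,.06),(.042,-.03,.06)]
kS=[(-a,b,h),(-a,-b,h),(a,-b,h),(a,b,h)]
for nm,o in {'key':[('top',kL,hd_top),('scene',kS,hd_sc)],'stand':[('top',sL,st_top),('scene',sS,st_sc)],
  'keytop':[('top',kL,hd_top)],'standtop':[('top',sL,st_top)]}.items():
    p,e=fit(o,[.47,-.265,.0,yaw0]); print(nm,p.round(4),'res px',e.round(1))
cL=[(.04,0,.006),(-.04,0,.006),(0,0,.018)]
p,e=fit([('top',cL,np.array([mt[0],mt[1],bt])),('scene',cL,np.array([ms[0],ms[1],bs]))],[.49,.15,0,.4]); print('cover',p.round(4),e.round(1))
E
python3 fit.py | sed -n '/----/,$p'
```

```text
----
marks tri [[5.240e-01 1.678e-01 1.040e-02 5.000e-04]
 [4.516e-01 1.330e-01 1.000e-02 1.400e-03]] dist 0.08031533884029886 mid [0.48779309 0.15041043 0.01020404] axis 0.4487809825331741
head tri [[0.48803727 0.15021862 0.02044971 0.00158884]]
stand tri [[ 5.199e-01 -2.522e-01  6.050e-02  3.000e-04]
 [ 4.447e-01 -2.260e-01  6.460e-02  1.500e-03]] len .084: 0.07980477988531685
handle tri [[ 0.5037 -0.2689  0.1118  0.0045]
 [ 0.4979 -0.2846  0.1131  0.0017]
 [ 0.4422 -0.2662  0.1125  0.0007]
 [ 0.4467 -0.2499  0.1112  0.0024]] mid [ 0.47263472 -0.26740418  0.1121408 ]
key [ 0.4726 -0.2671  0.007  -0.3187] res px [-2.6 -0.6  0.1 -0.   0.3  0.7 -1.8 -0.6  0.3 -0.6 -1.2 -0.2 -1.8  0.9
 -0.4 -0.3]
stand [ 0.4728 -0.2675  0.0028 -0.3263] res px [ 0.6 -1.6 -0.9  1.2  0.1  0.4 -0.4 -0.2 -0.2  0.2  0.5  0.1]
keytop [ 0.4746 -0.2745 -0.0114 -0.3314] res px [-1.4  0.   1.   0.7  1.   0.3 -0.7 -1. ]
standtop [ 0.4755 -0.2751 -0.0248 -0.3184] res px [ 0.5 -0.3 -0.1  0.9 -0.3 -0.6]
cover [0.4879 0.1504 0.0037 0.4517] [-0.   0.1 -0.3 -0.3 -0.7 -0.2 -0.2  0.4 -0.4  0.4 -0.3 -0.6]
```

```bash
cat >> fit.py <<'E'
print('====')
zt=.0037+.018
for n in('top','scene'):
    # slot centre line: fit line between brass halves via black pixels' pca inside head, at top plane (brass half centroid difference as normal)
    A=onplane(n,[c for a,c in res[n,'brass']],zt); d=A[1]-A[0]; ang=(np.arctan2(d[1],d[0])+np.pi/2)%np.pi
    print(n,A.round(4).tolist(),'slot angle',ang,'value',1.571-(ang-p[3]))
    # edge based: SVM-like separating line by LDA on brass pixels
    m=[]
    x,y,w,h={'top':(177,212,75,75),'scene':(395,165,90,70)}[n]
    im=cv2.imread(f'pics/{n}0.png')[y:y+h,x:x+w].astype(int); b,g,r=im[...,0],im[...,1],im[...,2]
    k,lab=cv2.connectedComponents(((r>1.4*b)&(g>1.25*b)&(r<1.7*g)&(r>70)).astype('uint8'))
    sets=[]
    for i in range(1,k):
        v,u=np.nonzero(lab==i)
        if len(u)>8: sets.append(onplane(n,np.c_[u+x,v+y].astype(float),zt)[:,:2])
    best=max(((np.min(sets[1]@q)-np.max(sets[0]@q) if s>0 else np.min(sets[0]@q)-np.max(sets[1]@q)),t,s,(np.max(sets[0]@q)+np.min(sets[1]@q))/2 if s>0 else (np.max(sets[1]@q)+np.min(sets[0]@q))/2) for t in np.linspace(0,np.pi,721) for s in(1,-1) for q in[np.array([-np.sin(t),np.cos(t)])])
    t=best[1]; print('  margin',best[0],'angle',t,'offset of centre from slot line',np.array([-np.sin(t),np.cos(t)])@p[:2]-best[3])
E
python3 fit.py | sed -n '/====/,$p'
```

```text
====
top [[0.4998, 0.15, 0.0217], [0.4755, 0.1482, 0.0217]] slot angle 1.6470028064955424 value 0.37570112032549674
  margin 0.007148411398779142 angle 1.662426112524599 offset of centre from slot line -0.00027152347337727756
scene [[0.4768, 0.1493, 0.0217], [0.5014, 0.1512, 0.0217]] slot angle 1.6465850143887903 value 0.3761189124322488
  margin 0.007308852390439657 angle 1.6406094968746698 offset of centre from slot line 0.0007692802573748825
```

```bash
cat > go.py <<'E'
import sys,numpy as np
from scipy.spatial.transform import Rotation as R
from plant import bot
s=bot.observe(); M=R.from_euler('xyz',s['tcp_rot']); x,y,z,psi=map(float,sys.argv[1:5])
T=R.from_euler('xyz',[-np.pi/2,0,psi])
d=M.inv().apply(np.array([x,y,z])-s['tcp_pos'])*1000; r=(M.inv()*T).as_rotvec(degrees=True)
print('t',round(s['time_s'],2),'pos',s['tcp_pos'].round(4),'rpy',s['tcp_rot'].round(4),'F',s['wrist_force'].round(1),'M',s['moment'].round(2),'gap',round(s['finger_gap'],4),'q',s['joint_pos'].round(2))
print('shift mm',d.round(1),'turn deg',r.round(1))
E
python3 go.py .55 .2 .24 -1.92; python3 - <<'E'
E
```

```text
t 0.6 pos [0.2452 0.602  0.2314] rpy [-1.5706 -0.     -0.3867] F [-0.9 -0.2 -0. ] M [ 0.04  0.01 -0.01] gap 0.0858 q [-1.28  0.4   0.05  1.54 -0.02  1.21 -0.05]
shift mm [ 433.9   -8.7 -257.4] turn deg [-0.  87.9 -0. ]
```

Call:
move_arm(
  commands=[
    {"tx": 434,"ty": -9,"tz": -257,"ry": 88},
    {"tx": 434,"ty": -9,"tz": -257,"ry": 88},
    {"tx": 434,"ty": -9,"tz": -257,"ry": 88},
    {"tx": 434,"ty": -9,"tz": -257,"ry": 88},
    {"tx": 434,"ty": -9,"tz": -257,"ry": 88},
    {"tx": 434,"ty": -9,"tz": -257,"ry": 88},
    {"tx": 434,"ty": -9,"tz": -257,"ry": 88},
    {"tx": 434,"ty": -9,"tz": -257,"ry": 88},
    {"tx": 434,"ty": -9,"tz": -257,"ry": 88},
    {"tx": 434,"ty": -9,"tz": -257,"ry": 88},
    {"tx": 434,"ty": -9,"tz": -257,"ry": 88},
    {"tx": 434,"ty": -9,"tz": -257,"ry": 88},
    {"tx": 434,"ty": -9,"tz": -257,"ry": 88},
    {"tx": 434,"ty": -9,"tz": -257,"ry": 88},
  ],
)

```text
invalid input at $.commands[0]: expected keys gripper, tx, ty, tz, rx, ry, rz
```

```bash
python3 go.py .4726 -.2671 .20 -3.464
```

```text
t 0.6 pos [0.2452 0.602  0.2314] rpy [-1.5706 -0.     -0.3867] F [-0.9 -0.2 -0. ] M [ 0.04  0.01 -0.01] gap 0.0858 q [-1.28  0.4   0.05  1.54 -0.02  1.21 -0.05]
shift mm [ 538.4   31.3 -719.2] turn deg [ -0.  176.3  -0. ]
```

Call:
move_arm(
  commands=[
    {"gripper": 100,"tx": 434,"ty": -9,"tz": -257,"rx": 0,"ry": 88,"rz": 0},
    {"gripper": 100,"tx": 434,"ty": -9,"tz": -257,"rx": 0,"ry": 88,"rz": 0},
    {"gripper": 100,"tx": 434,"ty": -9,"tz": -257,"rx": 0,"ry": 88,"rz": 0},
    {"gripper": 100,"tx": 434,"ty": -9,"tz": -257,"rx": 0,"ry": 88,"rz": 0},
    {"gripper": 100,"tx": 434,"ty": -9,"tz": -257,"rx": 0,"ry": 88,"rz": 0},
    {"gripper": 100,"tx": 434,"ty": -9,"tz": -257,"rx": 0,"ry": 88,"rz": 0},
    {"gripper": 100,"tx": 434,"ty": -9,"tz": -257,"rx": 0,"ry": 88,"rz": 0},
    {"gripper": 100,"tx": 434,"ty": -9,"tz": -257,"rx": 0,"ry": 88,"rz": 0},
    {"gripper": 100,"tx": 434,"ty": -9,"tz": -257,"rx": 0,"ry": 88,"rz": 0},
    {"gripper": 100,"tx": 434,"ty": -9,"tz": -257,"rx": 0,"ry": 88,"rz": 0},
    {"gripper": 100,"tx": 434,"ty": -9,"tz": -257,"rx": 0,"ry": 88,"rz": 0},
    {"gripper": 100,"tx": 434,"ty": -9,"tz": -257,"rx": 0,"ry": 88,"rz": 0},
    {"gripper": 100,"tx": 434,"ty": -9,"tz": -257,"rx": 0,"ry": 88,"rz": 0},
    {"gripper": 100,"tx": 434,"ty": -9,"tz": -257,"rx": 0,"ry": 88,"rz": 0},
  ],
)

```text
time_s: 1.77
tcp_pos: [0.5522, 0.1961, 0.2408]
tcp_rot: [-1.569, -0.001, -1.931]
wrist_force: [-0.8, 0.1, 0.2]
finger_gap: 0.0855
```

```bash
python3 go.py .4726 -.2671 .20 -3.464
```

```text
t 1.77 pos [0.5522 0.1961 0.2408] rpy [-1.5688e+00 -6.0000e-04 -1.9306e+00] F [-0.8  0.1  0.2] M [0.02 0.1  0.02] gap 0.0855 q [-0.83  0.31  0.52  1.69 -0.16  1.18 -0.63]
shift mm [461.5  41.2  88.5] turn deg [-0.1 87.9 -0.1]
```

Call:
move_arm(
  commands=[
    {"gripper": 100,"tx": 461,"ty": 40,"tz": 88,"rx": 0,"ry": 88,"rz": 0},
    {"gripper": 100,"tx": 461,"ty": 40,"tz": 88,"rx": 0,"ry": 88,"rz": 0},
    {"gripper": 100,"tx": 461,"ty": 40,"tz": 88,"rx": 0,"ry": 88,"rz": 0},
    {"gripper": 100,"tx": 461,"ty": 40,"tz": 88,"rx": 0,"ry": 88,"rz": 0},
    {"gripper": 100,"tx": 461,"ty": 40,"tz": 88,"rx": 0,"ry": 88,"rz": 0},
    {"gripper": 100,"tx": 461,"ty": 40,"tz": 88,"rx": 0,"ry": 88,"rz": 0},
    {"gripper": 100,"tx": 461,"ty": 40,"tz": 88,"rx": 0,"ry": 88,"rz": 0},
    {"gripper": 100,"tx": 461,"ty": 40,"tz": 88,"rx": 0,"ry": 88,"rz": 0},
    {"gripper": 100,"tx": 461,"ty": 40,"tz": 88,"rx": 0,"ry": 88,"rz": 0},
    {"gripper": 100,"tx": 461,"ty": 40,"tz": 88,"rx": 0,"ry": 88,"rz": 0},
    {"gripper": 100,"tx": 461,"ty": 40,"tz": 88,"rx": 0,"ry": 88,"rz": 0},
    {"gripper": 100,"tx": 461,"ty": 40,"tz": 88,"rx": 0,"ry": 88,"rz": 0},
    {"gripper": 100,"tx": 461,"ty": 40,"tz": 88,"rx": 0,"ry": 88,"rz": 0},
    {"gripper": 100,"tx": 461,"ty": 40,"tz": 88,"rx": 0,"ry": 88,"rz": 0},
    {"gripper": 100,"tx": 461,"ty": 40,"tz": 88,"rx": 0,"ry": 88,"rz": 0},
    {"gripper": 100,"tx": 461,"ty": 40,"tz": 88,"rx": 0,"ry": 88,"rz": 0},
  ],
)

```text
time_s: 3.1
tcp_pos: [0.4749, -0.2608, 0.2001]
tcp_rot: [-1.572, -0.0, 2.83]
wrist_force: [-0.2, -0.5, -0.5]
finger_gap: 0.0851
```

```bash
python3 go.py .4726 -.2671 .077 -3.464
python3 - <<'E'
from h import *
for n in ("scene","top"):
    cv2.imwrite(f"pics/{n}1.png",optics.snapshot(n)[:,:,::-1])
a=cv2.imread('pics/scene1.png')[100:340,60:380]; b=cv2.imread('pics/top1.png')[160:340,360:600]
cv2.imwrite('pics/v1.png',np.hstack([cv2.resize(a,(440,330)),cv2.resize(b,(360,270))[:,:] if 0 else cv2.copyMakeBorder(cv2.resize(b,(360,270)),0,60,0,0,0)]))
E
python3 go.py .4726 -.2671 .077 -3.464
```

```text
t 3.1 pos [ 0.4749 -0.2608  0.2001] rpy [-1.5722e+00 -2.0000e-04  2.8295e+00] F [-0.2 -0.5 -0.5] M [ 0.05  0.04 -0.01] gap 0.0851 q [-0.35  0.37  0.97  1.85 -0.34  1.1  -1.13]
shift mm [  0.2 123.1   6.9] turn deg [0.1 0.6 0. ]
t 3.2 pos [ 0.4747 -0.2612  0.2002] rpy [-1.5719e+00  1.0000e-04  2.8283e+00] F [ 0.4  0.1 -0.2] M [ 0.02  0.   -0.05] gap 0.085 q [-0.35  0.37  0.97  1.85 -0.34  1.1  -1.13]
shift mm [  0.2 123.2   6.4] turn deg [ 0.1  0.5 -0. ]
```

View pics/v1.png

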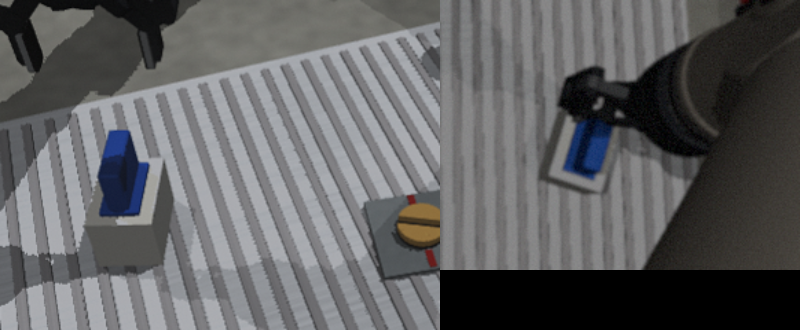

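Call:
move_arm(
  commands=[
    {"gripper": 100,"tx": 0,"ty": 30,"tz": 6.5,"rx": 0,"ry": 0.5,"rz": 0},
    {"gripper": 100,"tx": 0,"ty": 60,"tz": 6.5,"rx": 0,"ry": 0.5,"rz": 0},
    {"gripper": 100,"tx": 0,"ty": 80,"tz": 6.5,"rx": 0,"ry": 0.5,"rz": 0},
    {"gripper": 100,"tx": 0,"ty": 95,"tz": 6.5,"rx": 0,"ry": 0.5,"rz": 0},
    {"gripper": 100,"tx": 0,"ty": 110,"tz": 6.5,"rx": 0,"ry": 0.5,"rz": 0},
    {"gripper": 100,"tx": 0,"ty": 123,"tz": 6.5,"rx": 0,"ry": 0.5,"rz": 0},
    {"gripper": 100,"tx": 0,"ty": 123,"tz": 6.5,"rx": 0,"ry": 0.5,"rz": 0},
    {"gripper": 100,"tx": 0,"ty": 123,"tz": 6.5,"rx": 0,"ry": 0.5,"rz": 0},
  ],
)

```text
time_s: 3.87
tcp_pos: [0.4719, -0.2684, 0.0771]
tcp_rot: [-1.571, -0.001, 2.817]
wrist_force: [-0.3, 0.7, 0.3]
finger_gap: 0.0855
```

```bash
python3 go.py .4726 -.2671 .077 -3.464;python3 - <<'E'
from h import *
cv2.imwrite(f"pics/scene2.png",optics.snapshot('scene')[:,:,::-1])
cv2.imwrite('pics/v2.png',cv2.resize(cv2.imread('pics/scene2.png')[120:320,60:300],None,fx=3,fy=3))
E
```

```text
t 3.87 pos [ 0.4719 -0.2684  0.0771] rpy [-1.5711e+00 -8.0000e-04  2.8169e+00] F [-0.3  0.7  0.3] M [-0.03 -0.   -0.  ] gap 0.0855 q [-0.21  0.53  0.84  1.96 -0.51  0.88 -1.  ]
shift mm [-0.2  0.1 -1.5] turn deg [ 0.  -0.1  0. ]
```

View pics/v2.png

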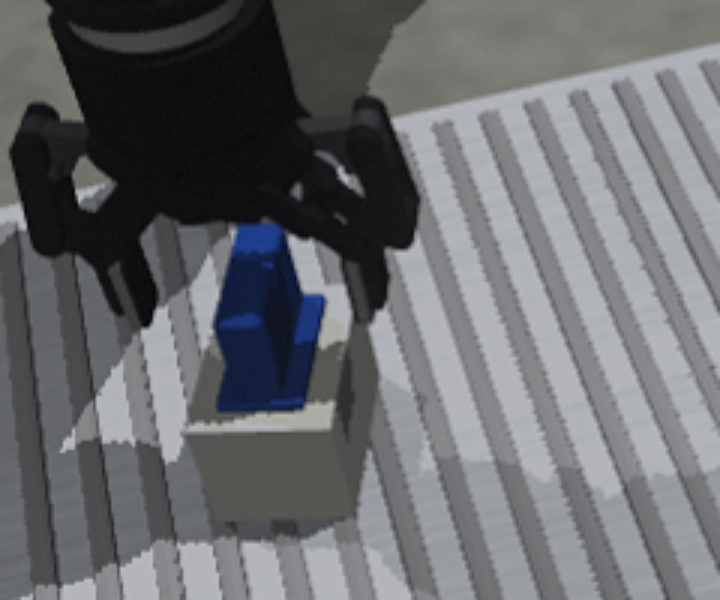

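The fingers straddle the handle: tips at about (145,320) and (370,315) in the crop, with the handle midway between them. Closing now.

Call:
move_arm(
  commands=[
    {"gripper": 100,"tx": 0,"ty": 0,"tz": -1,"rx": 0,"ry": 0,"rz": 0},
    {"gripper": 0,"tx": 0,"ty": 0,"tz": -1,"rx": 0,"ry": 0,"rz": 0},
    {"gripper": 0,"tx": 0,"ty": 0,"tz": -1,"rx": 0,"ry": 0,"rz": 0},
    {"gripper": 0,"tx": 0,"ty": 0,"tz": -1,"rx": 0,"ry": 0,"rz": 0},
    {"gripper": 0,"tx": 0,"ty": 0,"tz": -1,"rx": 0,"ry": 0,"rz": 0},
    {"gripper": 0,"tx": 0,"ty": 0,"tz": -1,"rx": 0,"ry": 0,"rz": 0},
    {"gripper": 0,"tx": 0,"ty": 0,"tz": -1,"rx": 0,"ry": 0,"rz": 0},
    {"gripper": 0,"tx": 0,"ty": 0,"tz": -1,"rx": 0,"ry": 0,"rz": 0},
    {"gripper": 0,"tx": 0,"ty": 0,"tz": -1,"rx": 0,"ry": 0,"rz": 0},
    {"gripper": 0,"tx": 0,"ty": 0,"tz": -1,"rx": 0,"ry": 0,"rz": 0},
  ],
)

```text
time_s: 4.75
tcp_pos: [0.4725, -0.2682, 0.0775]
tcp_rot: [-1.571, 0.001, 2.816]
wrist_force: [0.6, 0.3, 2.6]
finger_gap: 0.0194
```

```bash
python3 go.py .4726 -.2671 .18 -3.464
```

```text
t 4.75 pos [ 0.4725 -0.2682  0.0775] rpy [-1.5709e+00  5.0000e-04  2.8159e+00] F [0.6 0.3 2.6] M [0.   0.03 0.02] gap 0.0194 q [-0.21  0.53  0.84  1.96 -0.51  0.88 -1.  ]
shift mm [   0.2 -102.5   -1.1] turn deg [ 0.  -0.2 -0. ]
```

Call:
move_arm(
  commands=[
    {"gripper": 0,"tx": 0,"ty": -10,"tz": 0,"rx": 0,"ry": 0,"rz": 0},
    {"gripper": 0,"tx": 0,"ty": -30,"tz": 0,"rx": 0,"ry": 0,"rz": 0},
    {"gripper": 0,"tx": 0,"ty": -55,"tz": 0,"rx": 0,"ry": 0,"rz": 0},
    {"gripper": 0,"tx": 0,"ty": -80,"tz": 0,"rx": 0,"ry": 0,"rz": 0},
    {"gripper": 0,"tx": 0,"ty": -105,"tz": 0,"rx": 0,"ry": 0,"rz": 0},
    {"gripper": 0,"tx": 0,"ty": -115,"tz": 0,"rx": 0,"ry": 0,"rz": 0},
    {"gripper": 0,"tx": 0,"ty": -115,"tz": 0,"rx": 0,"ry": 0,"rz": 0},
  ],
)

```text
time_s: 5.33
tcp_pos: [0.4734, -0.2689, 0.1946]
tcp_rot: [-1.571, 0.005, 2.816]
wrist_force: [-0.3, 0.2, -1.1]
finger_gap: 0.0194
```

```bash
python3 go.py .488 .1503 .19 -1.495
python3 - <<'E'
from h import *
print(onplane('top',[[186,340]],.09),onplane('scene',[[413,95]],.09))
cv2.imwrite(f"pics/scene3.png",optics.snapshot('scene')[:,:,::-1])
cv2.imwrite('pics/v3.png',cv2.resize(cv2.imread('pics/scene3.png')[80:320,60:300],None,fx=2.4,fy=2.4))
E
```

```text
t 5.33 pos [ 0.4734 -0.2689  0.1946] rpy [-1.5711  0.0047  2.816 ] F [-0.3  0.2 -1.1] M [-0.06  0.04 -0.01] gap 0.0194 q [-0.33  0.38  0.97  1.86 -0.35  1.09 -1.12]
shift mm [ 120.3    4.2 -401.9] turn deg [  -0.3 -113.    -0.2]
[[0.34006694 0.16726462 0.09      ]] [[0.33911022 0.16825695 0.09      ]]
```

View pics/v3.png

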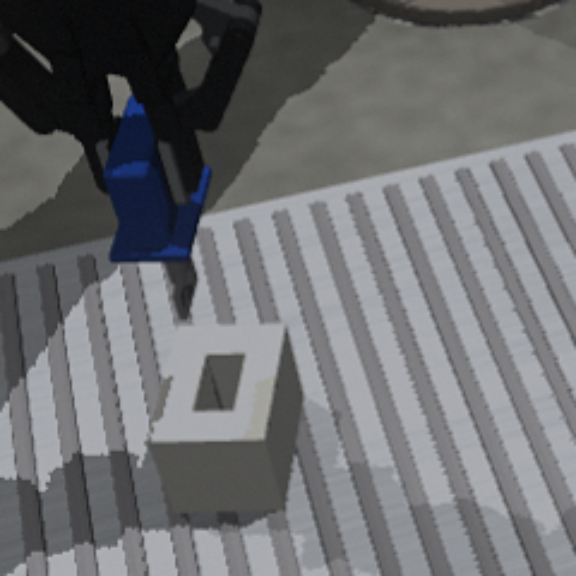

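The key came up straight and the stand's slot is empty at about (220,382) in the crop. Carrying it to above the round cover.

Call:
move_arm(
  commands=[
    {"gripper": 0,"tx": 120,"ty": 4,"tz": -402,"rx": 0,"ry": -113,"rz": 0},
    {"gripper": 0,"tx": 120,"ty": 4,"tz": -402,"rx": 0,"ry": -113,"rz": 0},
    {"gripper": 0,"tx": 120,"ty": 4,"tz": -402,"rx": 0,"ry": -113,"rz": 0},
    {"gripper": 0,"tx": 120,"ty": 4,"tz": -402,"rx": 0,"ry": -113,"rz": 0},
    {"gripper": 0,"tx": 120,"ty": 4,"tz": -402,"rx": 0,"ry": -113,"rz": 0},
    {"gripper": 0,"tx": 120,"ty": 4,"tz": -402,"rx": 0,"ry": -113,"rz": 0},
    {"gripper": 0,"tx": 120,"ty": 4,"tz": -402,"rx": 0,"ry": -113,"rz": 0},
    {"gripper": 0,"tx": 120,"ty": 4,"tz": -402,"rx": 0,"ry": -113,"rz": 0},
    {"gripper": 0,"tx": 120,"ty": 4,"tz": -402,"rx": 0,"ry": -113,"rz": 0},
    {"gripper": 0,"tx": 120,"ty": 4,"tz": -402,"rx": 0,"ry": -113,"rz": 0},
    {"gripper": 0,"tx": 120,"ty": 4,"tz": -402,"rx": 0,"ry": -113,"rz": 0},
    {"gripper": 0,"tx": 120,"ty": 4,"tz": -402,"rx": 0,"ry": -113,"rz": 0},
    {"gripper": 0,"tx": 120,"ty": 4,"tz": -402,"rx": 0,"ry": -113,"rz": 0},
    {"gripper": 0,"tx": 120,"ty": 4,"tz": -402,"rx": 0,"ry": -113,"rz": 0},
    {"gripper": 0,"tx": 120,"ty": 4,"tz": -402,"rx": 0,"ry": -113,"rz": 0},
    {"gripper": 0,"tx": 120,"ty": 4,"tz": -402,"rx": 0,"ry": -113,"rz": 0},
    {"gripper": 0,"tx": 120,"ty": 4,"tz": -402,"rx": 0,"ry": -113,"rz": 0},
    {"gripper": 0,"tx": 120,"ty": 4,"tz": -402,"rx": 0,"ry": -113,"rz": 0},
  ],
)

```text
time_s: 6.88
tcp_pos: [0.486, 0.1509, 0.1867]
tcp_rot: [-1.574, -0.001, -1.498]
wrist_force: [0.9, -0.3, -1.1]
finger_gap: 0.0195
```

```bash
python3 go.py .488 .1503 .108 -1.495
```

```text
t 6.88 pos [0.486  0.1509 0.1867] rpy [-1.5738e+00 -1.0000e-03 -1.4976e+00] F [ 0.9 -0.3 -1.1] M [0.03 0.   0.04] gap 0.0195 q [-0.82  0.21  0.5   1.93 -0.12  1.03 -0.2 ]
shift mm [ 0.7 78.7  2.2] turn deg [ 0.2 -0.1  0.1]
```

Call:
move_arm(
  commands=[
    {"gripper": 0,"tx": 0.5,"ty": 20,"tz": 2,"rx": 0,"ry": 0,"rz": 0},
    {"gripper": 0,"tx": 0.5,"ty": 45,"tz": 2,"rx": 0,"ry": 0,"rz": 0},
    {"gripper": 0,"tx": 0.5,"ty": 65,"tz": 2,"rx": 0,"ry": 0,"rz": 0},
    {"gripper": 0,"tx": 0.5,"ty": 79,"tz": 2,"rx": 0,"ry": 0,"rz": 0},
    {"gripper": 0,"tx": 0.5,"ty": 79,"tz": 2,"rx": 0,"ry": 0,"rz": 0},
    {"gripper": 0,"tx": 0.5,"ty": 79,"tz": 2,"rx": 0,"ry": 0,"rz": 0},
    {"gripper": 0,"tx": 0.5,"ty": 79,"tz": 2,"rx": 0,"ry": 0,"rz": 0},
  ],
)

```text
time_s: 7.47
tcp_pos: [0.4897, 0.151, 0.1098]
tcp_rot: [-1.57, 0.0, -1.496]
wrist_force: [0.6, 0.1, -0.9]
finger_gap: 0.0194
```

```bash
python3 - <<'E'
from h import *
im=optics.snapshot('scene')[:,:,::-1].copy()
cv2.imwrite(f"pics/scene4.png",im)
s=bot.observe(); p=s['tcp_pos']; Rm=R.from_euler('xyz',s['tcp_rot']).as_matrix()
# predicted blade corners, key frame at tcp: key z up=-tool y, TCP at key z .0685
def kp(x,y,z): return p+Rm@np.array([x,-(z-.0685),y])
P=proj('scene',[kp(x,y,z) for x,y,z in [(-.015,0,0),(.015,0,0),(-.015,0,.016),(.015,0,.016),(-.032,-.018,.054),(.032,-.018,.054),(.032,.018,.054),(-.032,.018,.054)]])
x0,y0,w,h=380,90,120,150;S=4
c=cv2.resize(im[y0:y0+h,x0:x0+w],None,fx=S,fy=S,interpolation=cv2.INTER_CUBIC); c2=c.copy()
q=[tuple(np.round((a-[x0,y0]+.5)*S-.5).astype(int).tolist()) for a in P]
for a in q: cv2.circle(c2,a,3,(0,255,0),1)
cv2.imwrite('pics/v4.png',np.hstack([c,c2])[:, :960][:, ::1] if 0 else cv2.resize(np.hstack([c,c2]),(800,500)))
E
python3 go.py .488 .1503 .108 -1.495
```

```text
t 7.52 pos [0.49   0.1512 0.1103] rpy [-1.5690e+00  7.0000e-04 -1.4958e+00] F [ 0.7 -0.5 -0.8] M [ 0.01  0.02 -0.07] gap 0.0194 q [-0.78  0.32  0.48  2.   -0.19  0.86 -0.13]
shift mm [ 0.7  2.3 -2.1] turn deg [-0.1 -0.  -0. ]
```

View pics/v4.png

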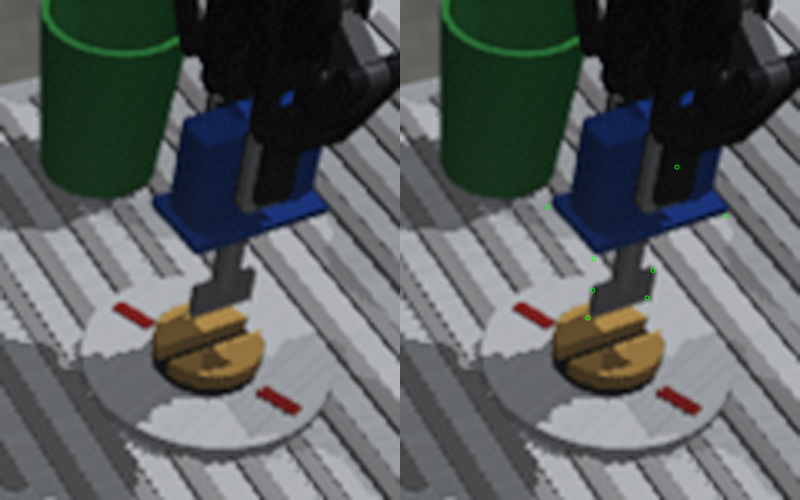

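The blade's predicted corners match the picture to about 1 px, and it lines up with the slot, hanging just above it. Shifting it 2 mm and lowering it.

Call:
move_arm(
  commands=[
    {"gripper": 0,"tx": 0.5,"ty": 5,"tz": -1.5,"rx": 0,"ry": 0,"rz": 0},
    {"gripper": 0,"tx": 0.5,"ty": 10,"tz": -1.5,"rx": 0,"ry": 0,"rz": 0},
    {"gripper": 0,"tx": 0.5,"ty": 13,"tz": -1.5,"rx": 0,"ry": 0,"rz": 0},
    {"gripper": 0,"tx": 0.5,"ty": 16,"tz": -1.5,"rx": 0,"ry": 0,"rz": 0},
    {"gripper": 0,"tx": 0.5,"ty": 18,"tz": -1.5,"rx": 0,"ry": 0,"rz": 0},
    {"gripper": 0,"tx": 0.5,"ty": 20,"tz": -1.5,"rx": 0,"ry": 0,"rz": 0},
    {"gripper": 0,"tx": 0.5,"ty": 22,"tz": -1.5,"rx": 0,"ry": 0,"rz": 0},
    {"gripper": 0,"tx": 0.5,"ty": 22,"tz": -1.5,"rx": 0,"ry": 0,"rz": 0},
    {"gripper": 0,"tx": 0.5,"ty": 22,"tz": -1.5,"rx": 0,"ry": 0,"rz": 0},
  ],
)

```text
time_s: 8.27
tcp_pos: [0.4877, 0.1503, 0.0872]
tcp_rot: [-1.571, -0.0, -1.495]
wrist_force: [0.4, -0.2, -1.5]
finger_gap: 0.0193
```

```bash
cat > look.py <<'E'
import sys
from h import *
im=optics.snapshot('scene')[:,:,::-1].copy()
cv2.imwrite(f"pics/{sys.argv[1]}_raw.png",im)
x0,y0,w,h=map(int,sys.argv[2:6])
cv2.imwrite(f'pics/{sys.argv[1]}.png',cv2.resize(im[y0:y0+h,x0:x0+w],None,fx=5,fy=5,interpolation=cv2.INTER_CUBIC))
E
python3 look.py v5 390 120 110 115; python3 go.py .488 .1503 .0837 -1.495
```

```text
t 8.32 pos [0.4878 0.1503 0.0874] rpy [-1.5706e+00  1.0000e-04 -1.4950e+00] F [ 0.4 -0.3 -0.7] M [-0.02  0.03  0.04] gap 0.0195 q [-0.77  0.35  0.47  2.02 -0.21  0.81 -0.11]
shift mm [0.  3.7 0.2] turn deg [-0. -0. -0.]
```

View pics/v5.png

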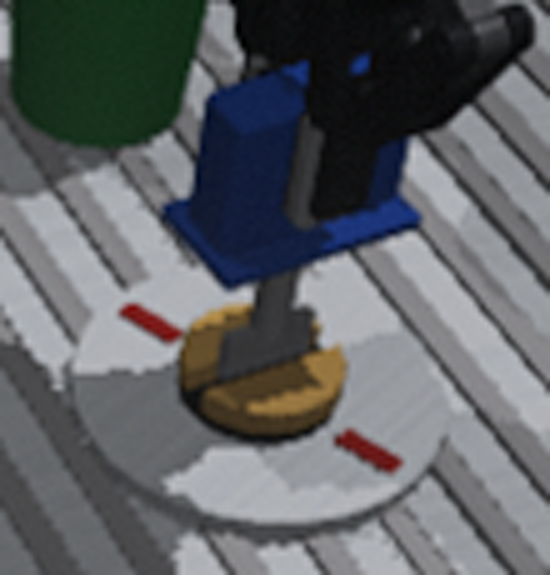

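The blade is entering the slot at about (265,350) in the crop, and there's no contact force. Lowering it the rest of the way.

Call:
move_arm(
  commands=[
    {"gripper": 0,"tx": 0,"ty": 1.5,"tz": 0,"rx": 0,"ry": 0,"rz": 0},
    {"gripper": 0,"tx": 0,"ty": 3,"tz": 0,"rx": 0,"ry": 0,"rz": 0},
    {"gripper": 0,"tx": 0,"ty": 4.5,"tz": 0,"rx": 0,"ry": 0,"rz": 0},
    {"gripper": 0,"tx": 0,"ty": 4.5,"tz": 0,"rx": 0,"ry": 0,"rz": 0},
    {"gripper": 0,"tx": 0,"ty": 4.5,"tz": 0,"rx": 0,"ry": 0,"rz": 0},
    {"gripper": 0,"tx": 0,"ty": 4.5,"tz": 0,"rx": 0,"ry": 0,"rz": 0},
  ],
)

```text
time_s: 8.82
tcp_pos: [0.4878, 0.1503, 0.0828]
tcp_rot: [-1.571, 0.0, -1.495]
wrist_force: [0.4, -0.3, -2.0]
finger_gap: 0.0194
```

```bash
python3 look.py v6 390 120 110 115; python3 go.py .488 .1503 .083 -2.69
```

```text
t 8.87 pos [0.4878 0.1503 0.0828] rpy [-1.5707e+00  1.0000e-04 -1.4950e+00] F [ 0.3  0.2 -0.9] M [ 0.02 -0.    0.01] gap 0.0194 q [-0.77  0.36  0.46  2.03 -0.22  0.81 -0.1 ]
shift mm [ 0.  -0.2  0.2] turn deg [-0.  68.5 -0. ]
```

View pics/v6.png

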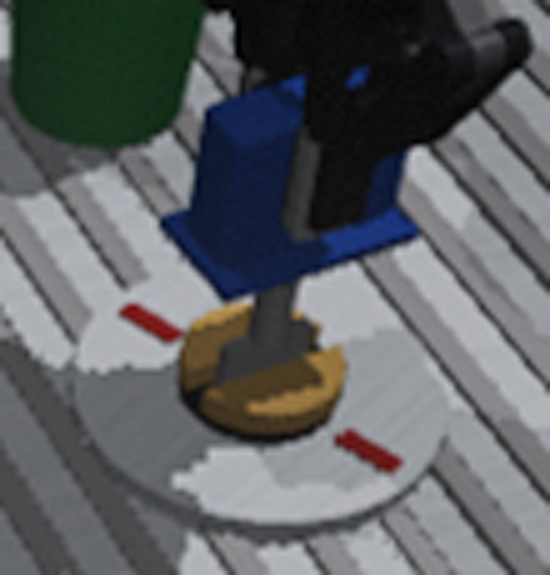

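Call:
move_arm(
  commands=[
    {"gripper": 0,"tx": 0,"ty": 1,"tz": 0,"rx": 0,"ry": 0,"rz": 0},
    {"gripper": 0,"tx": 0,"ty": 1.5,"tz": 0,"rx": 0,"ry": 0,"rz": 0},
    {"gripper": 0,"tx": 0,"ty": 1.5,"tz": 0,"rx": 0,"ry": 0,"rz": 0},
  ],
)

```text
time_s: 9.12
tcp_pos: [0.4879, 0.1504, 0.0815]
tcp_rot: [-1.571, 0.0, -1.495]
wrist_force: [-0.7, 0.2, 0.7]
finger_gap: 0.0195
```

```bash
python3 go.py .488 .1503 .083 -2.69
```

```text
t 9.12 pos [0.4879 0.1504 0.0815] rpy [-1.5705e+00  2.0000e-04 -1.4949e+00] F [-0.7  0.2  0.7] M [ 0.02  0.11 -0.  ] gap 0.0195 q [-0.77  0.36  0.46  2.03 -0.22  0.8  -0.1 ]
shift mm [ 0.1 -1.5  0.1] turn deg [-0.  68.5 -0. ]
```

Call:
move_arm(
  commands=[
    {"gripper": 0,"tx": 0,"ty": 0.7,"tz": 0,"rx": 0,"ry": 0,"rz": 0},
    {"gripper": 0,"tx": 0,"ty": 1.2,"tz": 0,"rx": 0,"ry": 0,"rz": 0},
    {"gripper": 0,"tx": 0,"ty": 1.2,"tz": 0,"rx": 0,"ry": 0,"rz": 0},
  ],
)

```text
time_s: 9.37
tcp_pos: [0.488, 0.1504, 0.0813]
tcp_rot: [-1.571, 0.001, -1.495]
wrist_force: [-2.8, -0.9, 9.9]
finger_gap: 0.019
```

```bash
python3 go.py .488 .1503 .083 -2.69
```

```text
t 9.37 pos [0.488  0.1504 0.0813] rpy [-1.5709e+00  9.0000e-04 -1.4953e+00] F [-2.8 -0.9  9.9] M [-0.25  0.81 -0.01] gap 0.019 q [-0.77  0.36  0.46  2.03 -0.22  0.8  -0.1 ]
shift mm [ 0.1 -1.7 -0. ] turn deg [ 0.  68.5 -0. ]
```

The blade has touched the slot floor (about 10 N at TCP z 0.0813), so the key is fully seated. I'll ease off 1 mm and turn clockwise.

Call:
move_arm(
  commands=[
    {"gripper": 0,"tx": 0,"ty": -1.2,"tz": 0,"rx": 0,"ry": 0,"rz": 0},
    {"gripper": 0,"tx": 0,"ty": -1.2,"tz": 0,"rx": 0,"ry": 4,"rz": 0},
    {"gripper": 0,"tx": 0,"ty": -1.2,"tz": 0,"rx": 0,"ry": 8,"rz": 0},
    {"gripper": 0,"tx": 0,"ty": -1.2,"tz": 0,"rx": 0,"ry": 12,"rz": 0},
    {"gripper": 0,"tx": 0,"ty": -1.2,"tz": 0,"rx": 0,"ry": 16,"rz": 0},
    {"gripper": 0,"tx": 0,"ty": -1.2,"tz": 0,"rx": 0,"ry": 20,"rz": 0},
    {"gripper": 0,"tx": 0,"ty": -1.2,"tz": 0,"rx": 0,"ry": 24,"rz": 0},
    {"gripper": 0,"tx": 0,"ty": -1.2,"tz": 0,"rx": 0,"ry": 28,"rz": 0},
    {"gripper": 0,"tx": 0,"ty": -1.2,"tz": 0,"rx": 0,"ry": 32,"rz": 0},
    {"gripper": 0,"tx": 0,"ty": -1.2,"tz": 0,"rx": 0,"ry": 36,"rz": 0},
    {"gripper": 0,"tx": 0,"ty": -1.2,"tz": 0,"rx": 0,"ry": 40,"rz": 0},
    {"gripper": 0,"tx": 0,"ty": -1.2,"tz": 0,"rx": 0,"ry": 44,"rz": 0},
    {"gripper": 0,"tx": 0,"ty": -1.2,"tz": 0,"rx": 0,"ry": 48,"rz": 0},
    {"gripper": 0,"tx": 0,"ty": -1.2,"tz": 0,"rx": 0,"ry": 52,"rz": 0},
    {"gripper": 0,"tx": 0,"ty": -1.2,"tz": 0,"rx": 0,"ry": 56,"rz": 0},
    {"gripper": 0,"tx": 0,"ty": -1.2,"tz": 0,"rx": 0,"ry": 60,"rz": 0},
    {"gripper": 0,"tx": 0,"ty": -1.2,"tz": 0,"rx": 0,"ry": 60,"rz": 0},
  ],
)

```text
time_s: 10.78
tcp_pos: [0.4878, 0.1507, 0.0815]
tcp_rot: [-1.571, 0.0, -2.543]
wrist_force: [-0.6, 0.2, 1.8]
finger_gap: 0.0192
```

```bash
python3 look.py v7 390 120 110 115; python3 go.py .488 .1503 .0825 -2.85
```

```text
t 10.83 pos [0.4878 0.1506 0.0814] rpy [-1.5708e+00  3.0000e-04 -2.5406e+00] F [-0.9  0.6  1.7] M [0.07 0.16 0.01] gap 0.0192 q [-0.96  0.41  0.71  2.03 -0.36  0.82 -1.01]
shift mm [ 0.  -1.1  0.4] turn deg [ 0.  17.7 -0. ]
```

View pics/v7.png

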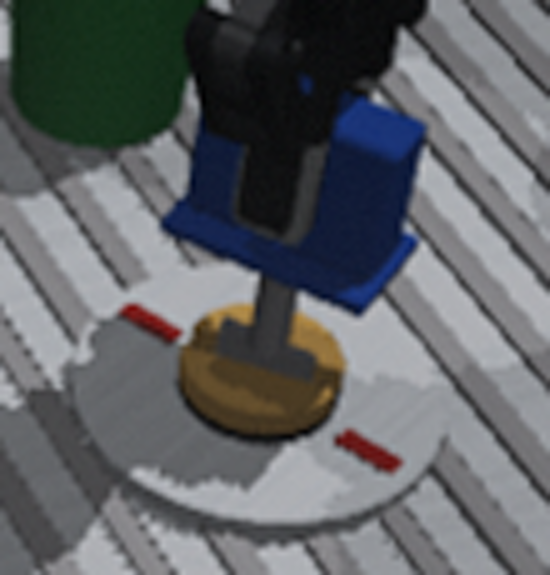

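The screw follows the key: the slot now runs from about (190,350) to (340,385), nearly at the marks. Continuing.

Call:
move_arm(
  commands=[
    {"gripper": 0,"tx": 0,"ty": 0,"tz": 0,"rx": 0,"ry": 3,"rz": 0},
    {"gripper": 0,"tx": 0,"ty": 0,"tz": 0,"rx": 0,"ry": 6,"rz": 0},
    {"gripper": 0,"tx": 0,"ty": 0,"tz": 0,"rx": 0,"ry": 9,"rz": 0},
    {"gripper": 0,"tx": 0,"ty": 0,"tz": 0,"rx": 0,"ry": 12,"rz": 0},
    {"gripper": 0,"tx": 0,"ty": 0,"tz": 0,"rx": 0,"ry": 14,"rz": 0},
    {"gripper": 0,"tx": 0,"ty": 0,"tz": 0,"rx": 0,"ry": 16,"rz": 0},
    {"gripper": 0,"tx": 0,"ty": 0,"tz": 0,"rx": 0,"ry": 16,"rz": 0},
    {"gripper": 0,"tx": 0,"ty": 0,"tz": 0,"rx": 0,"ry": 16,"rz": 0},
  ],
)

```text
time_s: 11.5
tcp_pos: [0.4878, 0.1507, 0.0814]
tcp_rot: [-1.571, 0.0, -2.819]
wrist_force: [-0.5, 1.4, 2.7]
finger_gap: 0.0191
```

```bash
python3 look.py v8 390 120 110 115; python3 go.py .488 .1503 .0825 -2.85;python3 go.py .488 .1503 .0825 -2.85
```

```text
t 11.55 pos [0.4878 0.1507 0.0814] rpy [-1.5715e+00  3.0000e-04 -2.8197e+00] F [-1.4  1.3  2.5] M [ 0.32  0.21 -0.02] gap 0.0192 q [-1.01  0.43  0.78  2.03 -0.41  0.83 -1.24]
shift mm [-0.1 -1.1  0.5] turn deg [ 0.   1.7 -0. ]
t 11.55 pos [0.4878 0.1507 0.0814] rpy [-1.5715e+00  3.0000e-04 -2.8197e+00] F [-1.4  1.3  2.5] M [ 0.32  0.21 -0.02] gap 0.0192 q [-1.01  0.43  0.78  2.03 -0.41  0.83 -1.24]
shift mm [-0.1 -1.1  0.5] turn deg [ 0.   1.7 -0. ]
```

View pics/v8.png

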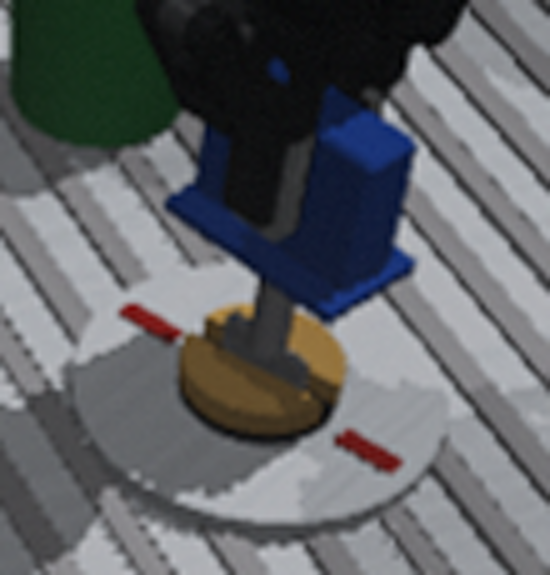

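Call:
move_arm(
  commands=[
    {"gripper": 0,"tx": 0,"ty": 0,"tz": 0,"rx": 0,"ry": 1.5,"rz": 0},
    {"gripper": 0,"tx": 0,"ty": 0,"tz": 0,"rx": 0,"ry": 3,"rz": 0},
    {"gripper": 0,"tx": 0,"ty": 0,"tz": 0,"rx": 0,"ry": 4,"rz": 0},
    {"gripper": 0,"tx": 0,"ty": 0,"tz": 0,"rx": 0,"ry": 4,"rz": 0},
  ],
)

```text
time_s: 11.88
tcp_pos: [0.4878, 0.1507, 0.0814]
tcp_rot: [-1.571, 0.0, -2.891]
wrist_force: [-1.5, 2.3, 4.8]
finger_gap: 0.0194
```

```bash
python3 go.py .488 .1503 .0825 -2.69
```

```text
t 11.88 pos [0.4878 0.1507 0.0814] rpy [-1.5712e+00  2.0000e-04 -2.8915e+00] F [-1.5  2.3  4.8] M [0.52 0.35 0.21] gap 0.0194 q [-1.03  0.44  0.8   2.03 -0.42  0.84 -1.3 ]
shift mm [-0.1 -1.1  0.4] turn deg [  0.  -11.5  -0. ]
```

The moment about the vertical has risen to 0.21 N m, well above the 0.06 N m of free turning, so the screw is at its stop. Centring the blade in its play and lifting a little.

Call:
move_arm(
  commands=[
    {"gripper": 0,"tx": 0,"ty": 0,"tz": 0,"rx": 0,"ry": -3,"rz": 0},
    {"gripper": 0,"tx": 0,"ty": 0,"tz": 0,"rx": 0,"ry": -7,"rz": 0},
    {"gripper": 0,"tx": 0,"ty": 0,"tz": 0,"rx": 0,"ry": -11,"rz": 0},
    {"gripper": 0,"tx": 0,"ty": 0,"tz": 0,"rx": 0,"ry": -11,"rz": 0},
    {"gripper": 0,"tx": 0,"ty": -3,"tz": 0,"rx": 0,"ry": -11,"rz": 0},
    {"gripper": 0,"tx": 0,"ty": -8,"tz": 0,"rx": 0,"ry": -11,"rz": 0},
    {"gripper": 0,"tx": 0,"ty": -15,"tz": 0,"rx": 0,"ry": -11,"rz": 0},
    {"gripper": 0,"tx": 0,"ty": -30,"tz": 0,"rx": 0,"ry": -11,"rz": 0},
    {"gripper": 0,"tx": 0,"ty": -30,"tz": 0,"rx": 0,"ry": -11,"rz": 0},
  ],
)

```text
time_s: 12.63
tcp_pos: [0.4895, 0.1505, 0.1135]
tcp_rot: [-1.571, 0.004, -2.7]
wrist_force: [1.3, 0.3, -1.6]
finger_gap: 0.0193
```

```bash
python3 look.py v9 390 120 110 115; python3 go.py .4725 -.2680 .2 -3.467
```

```text
t 12.68 pos [0.4889 0.1506 0.1126] rpy [-1.5708  0.0033 -2.6996] F [ 0.6  0.6 -0.5] M [ 0.02 -0.02  0.01] gap 0.019 q [-1.03  0.38  0.79  2.01 -0.34  0.89 -1.18]
shift mm [193.6 -88.1 371.4] turn deg [ 0.1 44.  -0.2]
```

View pics/v9.png

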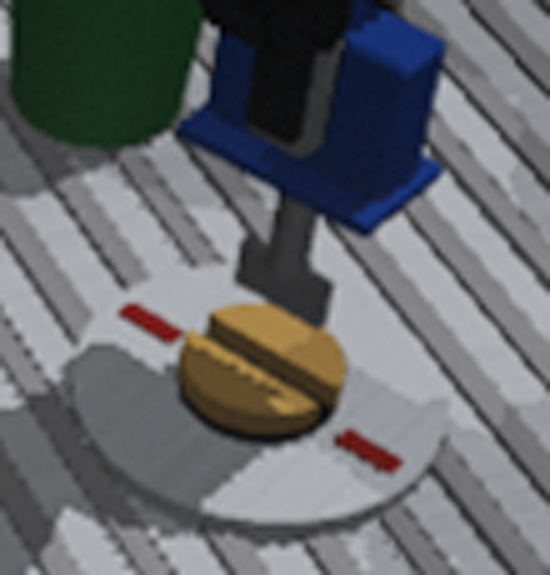

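The slot now points at both red marks ((150,322) and (367,450) in the crop), and the blade is clear. Heading back to the stand.

Call:
move_arm(
  commands=[
    {"gripper": 0,"tx": 0,"ty": -40,"tz": 0,"rx": 0,"ry": 0,"rz": 0},
    {"gripper": 0,"tx": 0,"ty": -80,"tz": 10,"rx": 0,"ry": 0,"rz": 0},
    {"gripper": 0,"tx": 194,"ty": -88,"tz": 371,"rx": 0,"ry": 44,"rz": 0},
    {"gripper": 0,"tx": 194,"ty": -88,"tz": 371,"rx": 0,"ry": 44,"rz": 0},
    {"gripper": 0,"tx": 194,"ty": -88,"tz": 371,"rx": 0,"ry": 44,"rz": 0},
    {"gripper": 0,"tx": 194,"ty": -88,"tz": 371,"rx": 0,"ry": 44,"rz": 0},
    {"gripper": 0,"tx": 194,"ty": -88,"tz": 371,"rx": 0,"ry": 44,"rz": 0},
    {"gripper": 0,"tx": 194,"ty": -88,"tz": 371,"rx": 0,"ry": 44,"rz": 0},
    {"gripper": 0,"tx": 194,"ty": -88,"tz": 371,"rx": 0,"ry": 44,"rz": 0},
    {"gripper": 0,"tx": 194,"ty": -88,"tz": 371,"rx": 0,"ry": 44,"rz": 0},
    {"gripper": 0,"tx": 194,"ty": -88,"tz": 371,"rx": 0,"ry": 44,"rz": 0},
    {"gripper": 0,"tx": 194,"ty": -88,"tz": 371,"rx": 0,"ry": 44,"rz": 0},
    {"gripper": 0,"tx": 194,"ty": -88,"tz": 371,"rx": 0,"ry": 44,"rz": 0},
    {"gripper": 0,"tx": 194,"ty": -88,"tz": 371,"rx": 0,"ry": 44,"rz": 0},
    {"gripper": 0,"tx": 194,"ty": -88,"tz": 371,"rx": 0,"ry": 44,"rz": 0},
    {"gripper": 0,"tx": 194,"ty": -88,"tz": 371,"rx": 0,"ry": 44,"rz": 0},
    {"gripper": 0,"tx": 194,"ty": -88,"tz": 371,"rx": 0,"ry": 44,"rz": 0},
  ],
)

```text
time_s: 14.1
tcp_pos: [0.4718, -0.266, 0.1988]
tcp_rot: [-1.572, -0.001, 2.819]
wrist_force: [-0.2, -0.4, -0.4]
finger_gap: 0.0195
```

```bash
python3 look.py v10 100 110 130 120; python3 go.py .4725 -.2680 .15 -3.467
python3 - <<'E'
import cv2
im=cv2.imread('pics/v10_raw.png')[165:235,395:485]
cv2.imwrite('pics/v10b.png',cv2.resize(im,None,fx=5,fy=5,interpolation=cv2.INTER_CUBIC))
E
```

```text
t 14.15 pos [ 0.4718 -0.2661  0.199 ] rpy [-1.5717e+00 -5.0000e-04  2.8192e+00] F [ 1.2  0.1 -1.3] M [-0.01 -0.03  0.  ] gap 0.0189 q [-0.38  0.4   1.04  1.85 -0.38  1.11 -1.09]
shift mm [-1.3 49.   1.6] turn deg [0.1 0.2 0. ]
```

View pics/v10.png

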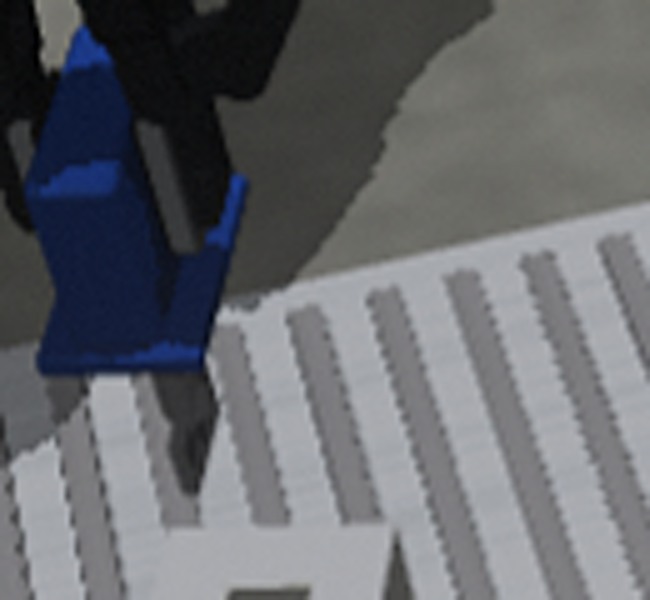

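View pics/v10b.png

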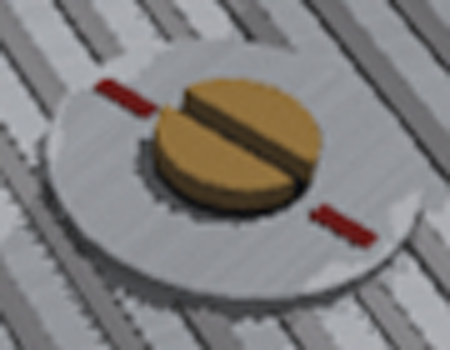

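Run:
```python
from h import *
x,y,w,h=395,165,90,70
im=cv2.imread('pics/v10_raw.png')[y:y+h,x:x+w].astype(int); b,g,r=im[...,0],im[...,1],im[...,2]
k,lab,st,ce=cv2.connectedComponentsWithStats(((r>1.4*b)&(g>1.25*b)&(r<1.7*g)&(r>110)).astype('uint8'))
L=[ce[i]+[x,y] for i in range(1,k) if st[i,4]>40]; print(L,[st[i,4] for i in range(1,k)])
A=onplane('scene',L,.0217); d=A[1]-A[0]; a=(np.arctan2(d[1],d[0])+np.pi/2)%np.pi
print('slot',a,'value',1.571-(a-.4517))
```

```text
[array([447.57281553, 187.08737864]), array([437.13615023, 195.6056338 ])] [np.int32(206), np.int32(213)]
slot 0.44152162357044644 value 1.5811783764295535
```

Call:
move_arm(
  commands=[
    {"gripper": 0,"tx": -1.3,"ty": 15,"tz": 1.5,"rx": 0,"ry": 0,"rz": 0},
    {"gripper": 0,"tx": -1.3,"ty": 35,"tz": 1.5,"rx": 0,"ry": 0,"rz": 0},
    {"gripper": 0,"tx": -1.3,"ty": 46,"tz": 1.5,"rx": 0,"ry": 0,"rz": 0},
    {"gripper": 0,"tx": -1.3,"ty": 50,"tz": 1.5,"rx": 0,"ry": 0,"rz": 0},
    {"gripper": 0,"tx": -1.3,"ty": 50,"tz": 1.5,"rx": 0,"ry": 0,"rz": 0},
    {"gripper": 0,"tx": -1.3,"ty": 50,"tz": 1.5,"rx": 0,"ry": 0,"rz": 0},
  ],
)

```text
time_s: 14.65
tcp_pos: [0.4723, -0.2698, 0.1497]
tcp_rot: [-1.571, 0.001, 2.816]
wrist_force: [-0.1, 0.9, -1.0]
finger_gap: 0.019
```

```bash
python3 look.py v11 100 140 130 120; python3 go.py .4725 -.2680 .0785 -3.467
```

```text
t 14.7 pos [ 0.4725 -0.2701  0.15  ] rpy [-1.5707e+00  1.3000e-03  2.8162e+00] F [-0.  -0.7  0.1] M [-0.04  0.    0.01] gap 0.0195 q [-0.32  0.46  0.99  1.9  -0.45  1.02 -1.03]
shift mm [ 0.8 71.5 -2. ] turn deg [-0.   0.  -0.1]
```

View pics/v11.png

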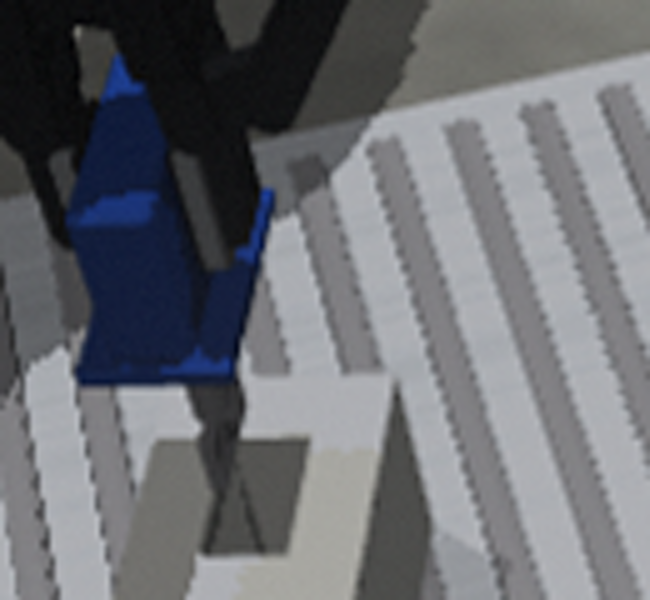

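The blade hangs over the stand's slot, with its tip near (215,500) in the crop. The screw, measured again with the arm out of view, reads about 1.58 rad. Lowering the key in.

Call:
move_arm(
  commands=[
    {"gripper": 0,"tx": 0.5,"ty": 6,"tz": -2,"rx": 0,"ry": 0,"rz": 0},
    {"gripper": 0,"tx": 0.5,"ty": 12,"tz": -2,"rx": 0,"ry": 0,"rz": 0},
    {"gripper": 0,"tx": 0.5,"ty": 18,"tz": -2,"rx": 0,"ry": 0,"rz": 0},
    {"gripper": 0,"tx": 0.5,"ty": 24,"tz": -2,"rx": 0,"ry": 0,"rz": 0},
    {"gripper": 0,"tx": 0.5,"ty": 32,"tz": -2,"rx": 0,"ry": 0,"rz": 0},
    {"gripper": 0,"tx": 0.5,"ty": 42,"tz": -2,"rx": 0,"ry": 0,"rz": 0},
    {"gripper": 0,"tx": 0.5,"ty": 52,"tz": -2,"rx": 0,"ry": 0,"rz": 0},
    {"gripper": 0,"tx": 0.5,"ty": 60,"tz": -2,"rx": 0,"ry": 0,"rz": 0},
    {"gripper": 0,"tx": 0.5,"ty": 66,"tz": -2,"rx": 0,"ry": 0,"rz": 0},
    {"gripper": 0,"tx": 0.5,"ty": 69,"tz": -2,"rx": 0,"ry": 0,"rz": 0},
    {"gripper": 0,"tx": 0.5,"ty": 70,"tz": -2,"rx": 0,"ry": 0,"rz": 0},
    {"gripper": 0,"tx": 0.5,"ty": 70,"tz": -2,"rx": 0,"ry": 0,"rz": 0},
  ],
)

```text
time_s: 15.7
tcp_pos: [0.4721, -0.268, 0.0791]
tcp_rot: [-1.571, -0.0, 2.816]
wrist_force: [0.6, -0.7, -1.5]
finger_gap: 0.0191
```

```bash
python3 look.py v12 100 160 130 120; python3 go.py .4725 -.2680 .0775 -3.467
```

```text
t 15.75 pos [ 0.4723 -0.268   0.0795] rpy [-1.5708e+00  5.0000e-04  2.8158e+00] F [-0.8  0.7 -1.6] M [-0.04 -0.02  0.  ] gap 0.0193 q [-0.25  0.55  0.9   1.96 -0.55  0.9  -0.96]
shift mm [-0.2  2.  -0.1] turn deg [-0. -0. -0.]
```

View pics/v12.png

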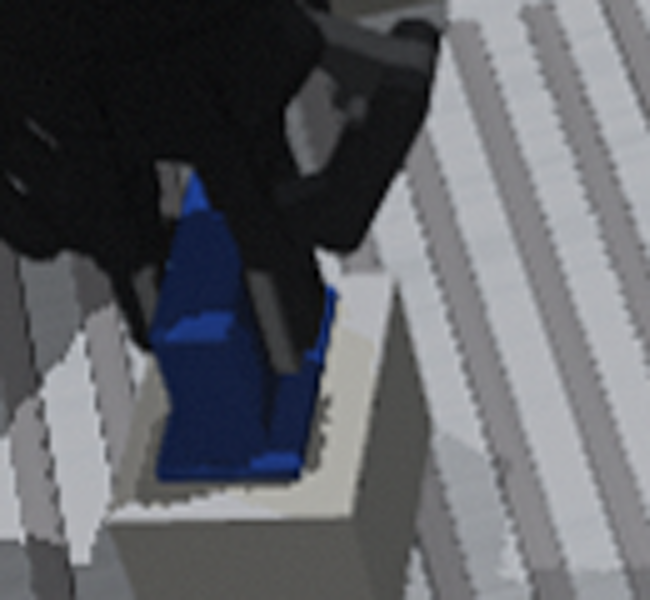

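The key is down in the stand and the flange is just above the block. Lowering until it touches.

Call:
move_arm(
  commands=[
    {"gripper": 0,"tx": 0,"ty": 1,"tz": 0,"rx": 0,"ry": 0,"rz": 0},
    {"gripper": 0,"tx": 0,"ty": 2,"tz": 0,"rx": 0,"ry": 0,"rz": 0},
    {"gripper": 0,"tx": 0,"ty": 2,"tz": 0,"rx": 0,"ry": 0,"rz": 0},
  ],
)

```text
time_s: 16.0
tcp_pos: [0.4725, -0.2679, 0.0775]
tcp_rot: [-1.571, 0.001, 2.816]
wrist_force: [1.0, 0.0, -1.4]
finger_gap: 0.0189
```

```bash
python3 go.py .4725 -.2680 .0775 -3.467
```

```text
t 16.0 pos [ 0.4725 -0.2679  0.0775] rpy [-1.5709e+00  9.0000e-04  2.8160e+00] F [ 1.   0.  -1.4] M [-0.05 -0.02  0.04] gap 0.0189 q [-0.25  0.55  0.9   1.96 -0.55  0.89 -0.96]
shift mm [-0.1  0.   0.1] turn deg [ 0. -0. -0.]
```

Call:
move_arm(
  commands=[
    {"gripper": 0,"tx": 0,"ty": 0.7,"tz": 0,"rx": 0,"ry": 0,"rz": 0},
    {"gripper": 0,"tx": 0,"ty": 1.4,"tz": 0,"rx": 0,"ry": 0,"rz": 0},
    {"gripper": 0,"tx": 0,"ty": 1.4,"tz": 0,"rx": 0,"ry": 0,"rz": 0},
  ],
)

```text
time_s: 16.25
tcp_pos: [0.4725, -0.2679, 0.0775]
tcp_rot: [-1.572, 0.001, 2.816]
wrist_force: [-3.1, 3.9, 11.3]
finger_gap: 0.0194
```

```bash
python3 go.py .4725 -.2680 .0775 -3.467
```

```text
t 16.25 pos [ 0.4725 -0.2679  0.0775] rpy [-1.5724e+00  6.0000e-04  2.8159e+00] F [-3.1  3.9 11.3] M [ 0.52  0.62 -0.05] gap 0.0194 q [-0.25  0.55  0.9   1.96 -0.55  0.89 -0.96]
shift mm [-0.  -0.   0.1] turn deg [ 0.1 -0.  -0. ]
```

The flange is on the block: 11 N, at the same height where I gripped it. Easing off, opening and rising.

Call:
move_arm(
  commands=[
    {"gripper": 0,"tx": 0,"ty": -1.2,"tz": 0,"rx": 0,"ry": 0,"rz": 0},
    {"gripper": 30,"tx": 0,"ty": -1.2,"tz": 0,"rx": 0,"ry": 0,"rz": 0},
    {"gripper": 60,"tx": 0,"ty": -1.2,"tz": 0,"rx": 0,"ry": 0,"rz": 0},
    {"gripper": 100,"tx": 0,"ty": -1.2,"tz": 0,"rx": 0,"ry": 0,"rz": 0},
    {"gripper": 100,"tx": 0,"ty": -1.2,"tz": 0,"rx": 0,"ry": 0,"rz": 0},
    {"gripper": 100,"tx": 0,"ty": -1.2,"tz": 0,"rx": 0,"ry": 0,"rz": 0},
    {"gripper": 100,"tx": 0,"ty": -1.2,"tz": 0,"rx": 0,"ry": 0,"rz": 0},
    {"gripper": 100,"tx": 0,"ty": -1.2,"tz": 0,"rx": 0,"ry": 0,"rz": 0},
    {"gripper": 100,"tx": 0,"ty": -1.2,"tz": 0,"rx": 0,"ry": 0,"rz": 0},
    {"gripper": 100,"tx": 0,"ty": -15,"tz": 0,"rx": 0,"ry": 0,"rz": 0},
    {"gripper": 100,"tx": 0,"ty": -40,"tz": 0,"rx": 0,"ry": 0,"rz": 0},
    {"gripper": 100,"tx": 0,"ty": -70,"tz": 0,"rx": 0,"ry": 0,"rz": 0},
    {"gripper": 100,"tx": 0,"ty": -110,"tz": 0,"rx": 0,"ry": 0,"rz": 0},
    {"gripper": 100,"tx": 0,"ty": -130,"tz": 0,"rx": 0,"ry": 0,"rz": 0},
    {"gripper": 100,"tx": 0,"ty": -130,"tz": 0,"rx": 0,"ry": 0,"rz": 0},
    {"gripper": 100,"tx": 0,"ty": -130,"tz": 0,"rx": 0,"ry": 0,"rz": 0},
  ],
)

```text
time_s: 17.58
tcp_pos: [0.4728, -0.2683, 0.2077]
tcp_rot: [-1.572, 0.003, 2.816]
wrist_force: [-0.4, 0.1, -0.7]
finger_gap: 0.0859
```

```bash
python3 look.py v13 110 170 110 120; python3 go.py .4725 -.2680 .2 -3.467
python3 - <<'E'
import cv2
im=cv2.imread('pics/v13_raw.png')[150:310,310:490]
cv2.imwrite('pics/v13b.png',cv2.resize(im,None,fx=3.5,fy=3.5,interpolation=cv2.INTER_CUBIC))
E
```

```text
t 17.63 pos [ 0.472  -0.2676  0.2062] rpy [-1.5717e+00  4.0000e-04  2.8160e+00] F [ 0.1  0.2 -0. ] M [ 0.04 -0.01  0.02] gap 0.0855 q [-0.39  0.39  1.05  1.84 -0.38  1.12 -1.1 ]
shift mm [-0.6  6.2  0.3] turn deg [ 0.1 -0.  -0. ]
```

View pics/v13.png

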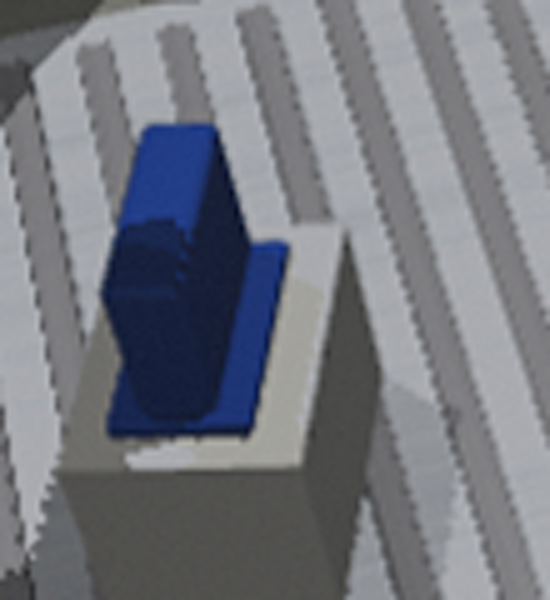

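View pics/v13b.png

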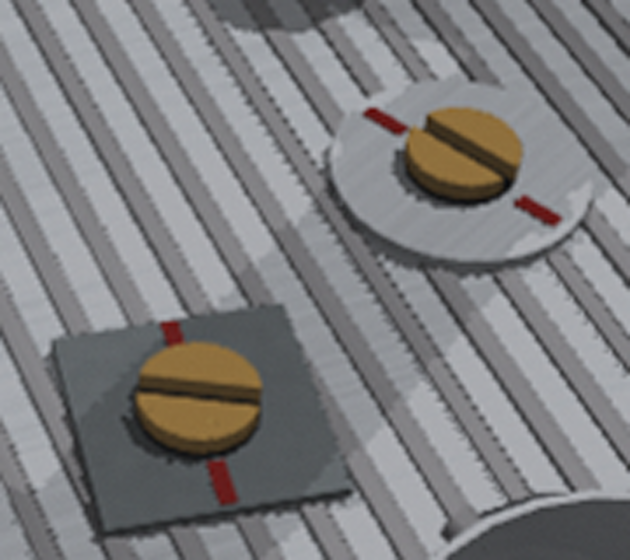

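The key stands upright in the stand with its flange flat on the block (about (180,430) in the crop). The round screw's slot lines up with the marks, the square screw looks unchanged, and the gripper is clear. Handing in.

```bash
python3 -c "
from plant import bot
print(bot.hand_in()); print(bot.observe()['time_s'])"
```

```text
the job is handed in; nothing more can be done
None
the job is handed in; nothing more can be done
```

The round cover's screw is turned clockwise to its stop, and the key is back upright in the stand. I handed the job in at about 18 s; no verdict was reported.

- **Seating:** I lowered the blade into the screw's slot until it touched the slot floor (about 10 N). I then eased off about 1 mm to turn, though contact returned as a light 2–5 N.
- **Turning:** At the end of the turn the moment rose to 0.21 N m, well above the 0.06 N m of free turning, which shows the screw reached its stop. A picture taken afterwards, with the arm out of view, put the slot in line with the red marks. It gave 1.58 rad, and the stop is at 1.571.
- **Returning:** I lowered the key until its flange pressed on the stand (about 11 N), at the same height where I had gripped it. Then I released it and raised the open gripper well clear. The last picture shows the key upright with its flange flat on the block.
- **Square cover:** Its screw looks unchanged in that last picture; I did not measure its angle. The gripper never went near it at low height.

No check failed. The only disagreements were about 1 to 2 mm between camera estimates and arm readings. The first move call was refused for missing keys, and nothing moved then.

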